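Clip the safety padlock onto the snap hook

TASK

Lift the red safety padlock out of the pocket tray, set it down on the bench and let go of it. Then take it again so that the top of its shackle is free, push the shackle in through the sprung gate of the snap hook on the lock-off bracket, and leave the padlock hanging still in the bottom of the hook with the gate snapped shut. Leave the other padlocks, the steel sleeve and the chuck key where they are.

Things in the scene. Friction and masses are not known exactly. Their poses are not given: they have to be found in the camera images.
- red_lock: Locked safety padlock: red plastic body 24 (x) x 44 (y) x 58 mm (z), white face labels, long closed steel shackle; 0.15 to 0.31 kg. Origin: centre of the body's underside, z towards the shackle. Front and back alike. Starts upright in a tray pocket, its body wholly sunk, only the shackle standing out. It stands by itself on its flat underside.
- red_lock_crown (a point): Centre of the bar at the crown (top) of the red padlock's shackle, 140 mm above its underside. The shackle is 8 mm round bar in the padlock's y-z plane: two straight legs, centre lines at y = -17 and +17 mm (42 mm over the outside, 26 mm between), rise from the body's top at z = 58 mm to z = 123 mm and join in a half circle.
- red_lock_mid (a point): Centre of the red padlock's body, 29 mm above its underside.
- tray: Fixed black plastic pocket tray, 76 (x) x 270 (y) x 64 mm high; origin: centre of its underside. Three pockets in a row, at y = -85, 0 and +85 mm, each 28 (x) x 48 (y) mm and 58 mm deep (floor 6 mm above the bench), each holding one padlock, its y along the tray's y, its body's top flush with the tray's top.
- stand: Fixed lock-off bracket. Origin: on the bench below the hook's seat; x from the hook's gate side to its back, z up. 40 x 40 mm post at x = 30, y = -130 mm; foot plate x -30 to 90, y -190 to -90, 10 mm thick; isolator box x 50 to 100, y -163 to -97, z 157 to 243. Flat arm (x -20 to 20, z 318 to 330) from the post to y = 25 mm; the hook is bolted under its end.
- hook_seat (a point): Where the centre of an 8 mm bar lies when hanging in the hook's bowl, 205 mm above the bench; axes as stand. The fixed hook is 10 mm steel bar in the x-z plane. From the seat: bowl a half circle of 15 mm inner radius about 11 mm above; nose on the -x side (centre line x = -20), its tip 19 mm above; back at x = +20; top closes 93 mm above, then a 12 mm shank up to the arm.
- gate_hinge (a point): Hinge of the gate, 69 mm above and 18 mm to the -x side of the seat. The brass gate, 8 mm round bar, hangs from it to just above the nose (tip 20 mm above the seat, x = -20 mm) and shuts the hook's mouth. It opens only inward (tip to +x). A bar pushed along +x, 25 to 35 mm above the seat, swings it open; lower the bar to the seat once it is inside the nose and the gate springs back above it.
- gate (a joint): Angle of the sprung gate in rad: 0 shut, growing as it is pressed inward, stop at 0.65. Its spring shuts it; pressing it near its tip takes about 3 N at first, 6 N when wide open.
- yellow_lock: Bystander: the same padlock in yellow, in another pocket.
- blue_lock: Bystander: the same padlock in blue, in another pocket.
- sleeve: Bystander: loose steel taper sleeve standing on the bench, 35 mm across, 94 mm tall; origin: centre of its underside.
- chuck_key: Bystander: drill-chuck key lying on the bench, 84 mm long (x) with an 80 mm cross bar (y); origin: on the bench, about its middle.
Not all that is in view belongs to the job. Leave any purple look-alike of the red_lock alone.

How it is judged:
By the outcome, as a careful person would: the job done as asked, in the order asked, and still so for the second after the job is handed in, with the robot touching nothing.
It also fails if it takes over 51 s, if anything falls off the work surface, if the arm or the gripper's body presses on something with over 40 N, if the wrist force passes 120 N, or if a joint passes its speed limit or range.

ROBOT

A 6-joint arm with a two-finger parallel gripper is mounted at the origin on the work surface. World frame = base frame: x ahead of the robot, y to its left, z up, the work surface at z = 0. Lengths are in mm, angles in rad, forces in N, time in s.
With the tool pointing down it reaches from about 350 to 875 mm from the base axis. Payload 4.2 kg.
Tool frame: the origin (TCP) lies between the finger pads; the fingertips stand 14 mm ahead of it and the grasp point (between the pads) lies 5 mm behind it; z points along the fingers, y is the line along which they close (so a half turn about z gives the same grasp; the last joint's range is limited). The gripper opens to 85 mm and grips with 20 to 120 N. Pads are 22 mm wide; open, the fingers measure 114 mm over their backs; the gripper's body (76 mm by 85 mm) begins 54 mm behind the grasp point. The pads swing forward as they close: fully open they stand 13 mm farther back than shut.
Start: joints at [1.456, 0.385, 0.008, 0, -1.194, -0.259], TCP at [228.189, 581.832, 245.312] pointing down, gripper open.
Joint ranges: [-3.14, 3.14], [-1.21, 2.06], [-1.07, 1.41], [-3.16, 2.05], [-2.99, -0.16], [-3.1, 3.1]. Speed limits (rad/s): [2.79, 2.79, 3.14, 3.14, 3.14, 3.14].

INTERFACE

Orientations are given as a unit quaternion [x, y, z, w].
In Python, from bench import * gives the robot as it stands.
- The arm moves only by the tool carry_out, never from a script. Its argument "motion" is a list of rows, each a list of 7 numbers: the turn, a rotation vector about the tool's x, y, z in rad, then the shift along the tool's x, y, z in mm, then the opening, from -1 (shut) to 1 (fully open), so that 0 is half open. A call has 1 to 5 rows; each row is the pose to reach, as a shift and turn from the pose commanded when the call began, along the tool's axes at that moment; what a row does not reach only later rows make up. A row lasts 1/8 s, in which the tool goes at most 62.5 mm and 10.7 degrees, less where a joint would pass 70% of its speed; a pose out of reach is approached as far as the arm can. A call with a gripper value outside its range is refused whole. The fingers move at their own pace and stop on an object; the grip force is fixed at half the most. Time passes only in rows, so rows that repeat a pose let the fingers close. It gives the time, the measured TCP pose, the force, the opening and the grip force at its end, in the units of the state.
- read_state(): the state, without advancing time (a new reading comes with each control period).
- get_image(name): name is "scene" or "top" or "wrist"; returns a dict with "color" (384x512x3 uint8, blue, green, red), "mtx" (3x3 intrinsics, pixels), "k1" (the pictures are not rectified: a ray, as slopes to the right and down, at radius r is drawn at 1 + k1 r^2 times it, then the intrinsics apply), "position" and "orientation" of the camera in the world. Camera axes: x right, y down, z forward; pixel columns grow to the right and rows downward; lengths in mm; the calibration is good to about 2 mm. A picture is of the moment at which its call begins. There is no depth.
- job_done(): hands the job in; it is judged then, once.
The state is a dict: "clock": time; "joints": joint angles; "joint_vel": joint speeds; "joint_efforts": joint torques, N m; "position": TCP position; "ee_rot": TCP orientation; "contact_force": force on the tool from outside, world axes, zero at the start; "wrist_torque": the same for the moment, N m; "gripper_width": finger opening in mm; "grasp_force": force on a finger pad.
Only numpy, scipy, OpenCV 4.12 (cv2) and the standard library are available. Lean on these libraries where they do the work, as an engineer would, in place of code of your own. Each camera call takes 0.05 s, during which the arm holds its last target. There are 200 camera calls.

## Working session

There is one attempt and no reset: what is moved stays moved. The work goes in short steps, Python scripts to look and compute and a tool call to move; the robot and the scene stay as the last step left them, time stands still between calls to the robot, and variables do not carry over. Pictures are saved under pics/ and viewed, at most 13 in all, crops included, and the job is handed in when it is done.

Besides the shell and the picture viewer there is one more tool, called after ">>>" as name(argument=value, ...) on one line, values as JSON. carry_out: Moves the arm, as the interface text tells. Its arguments: {"type":"object","properties":{"motion":{"type":"array"}},"required":["motion"]}

```bash
mkdir -p pics; ls; cat > h.py <<'E'
from bench import *
import numpy as np, cv2
from scipy.spatial.transform import Rotation as R
def ray(im,u,v):
    K=np.array(im["mtx"]);k=im["k1"]
    d=np.array([(u-K[0,2])/K[0,0],(v-K[1,2])/K[1,1]]);s=d.copy()
    for _ in range(30): s=d/(1+k*(s@s))
    return np.array(im["position"]),R.from_quat(im["orientation"]).apply([s[0],s[1],1])
def at_z(im,u,v,z):
    p,d=ray(im,u,v); return p+d*(z-p[2])/d[2]
def proj(im,P):
    c=R.from_quat(im["orientation"]).inv().apply(np.array(P,float)-im["position"])
    s=c[:2]/c[2]; s=s*(1+im["k1"]*(s@s)); K=np.array(im["mtx"])
    return K[0,0]*s[0]+K[0,2],K[1,1]*s[1]+K[1,2]
def tri(pairs):
    A=np.zeros((3,3));b=np.zeros(3)
    for im,u,v in pairs:
        p,d=ray(im,u,v);d/=np.linalg.norm(d);M=np.eye(3)-np.outer(d,d);A+=M;b+=M@p
    return np.linalg.solve(A,b)
E
python3 - <<'E'
from h import *
import pickle
for n in ["scene","top","wrist"]:
    im=get_image(n); pickle.dump(im,open(n+".pkl","wb"))
    cv2.imwrite(f"pics/{n}0.png",im["color"])
    print(n,np.round(im["position"]),np.round(im["orientation"],3),im["k1"],np.round(np.array(im["mtx"]).ravel()[[0,2,4,5]]))
s=read_state();print(s)
E
python3 -c "
import cv2,numpy as np
for n in ['scene','top']:
    a=cv2.imread(f'pics/{n}0.png');cv2.imwrite(f'pics/{n}0b.png',cv2.resize(a,(800,600),interpolation=cv2.INTER_CUBIC))"
```

```text
pics
scene [1338.  547. 1279.] [ 0.417  0.834 -0.32  -0.166] 0.07057318285800787 [490. 260. 490. 190.]
top [ 387.  -38. 1255.] [-0.695  0.716 -0.048  0.049] -0.09753373010894228 [478. 249. 478. 184.]
wrist [299. 554. 371.] [-0.557  0.817  0.124 -0.086] -0.08681057312801946 [331. 251. 331. 196.]
{'clock': 0.15, 'joints': array([ 1.45561927e+00,  3.85398863e-01,  6.93423003e-03, -3.81171615e-04,
       -1.19401196e+00, -2.58567419e-01]), 'joint_vel': array([ 0.00162128, -0.00104605,  0.00471947,  0.00129427, -0.00024372,
       -0.00210169]), 'joint_efforts': array([-1.91218414e-04, -3.92676902e+01,  1.88581717e+01,  4.18857291e+00,
       -3.41784958e-03,  2.58245414e-06]), 'position': array([228.03313544, 581.45980345, 244.45494051]), 'ee_rot': array([ 9.82576717e-01, -1.85855478e-01, -1.16520572e-04,  8.50667100e-04]), 'contact_force': array([-0.17827859,  0.20370461,  0.31442682]), 'wrist_torque': array([-0.01634598, -0.0840563 ,  0.00508143]), 'grasp_force': 0.0, 'gripper_width': 85.02803611032823}
```

View pics/scene0b.png

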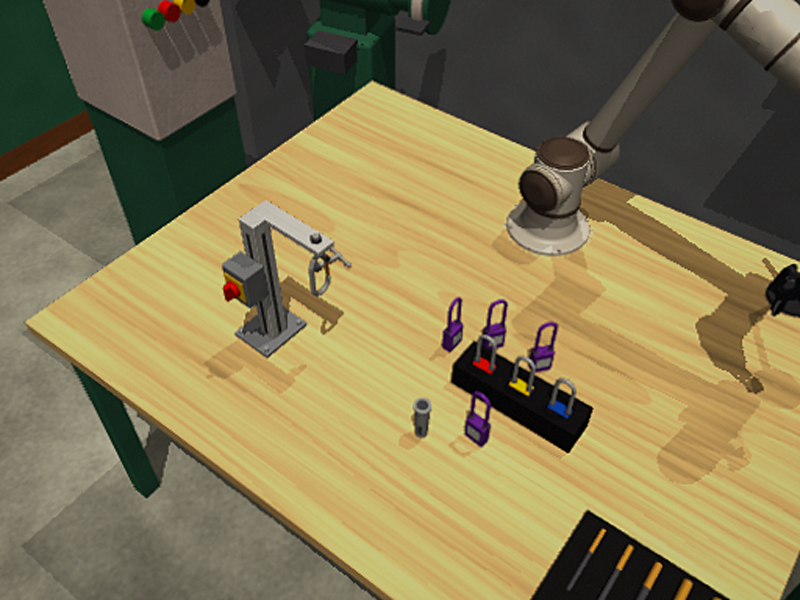

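View pics/top0b.png

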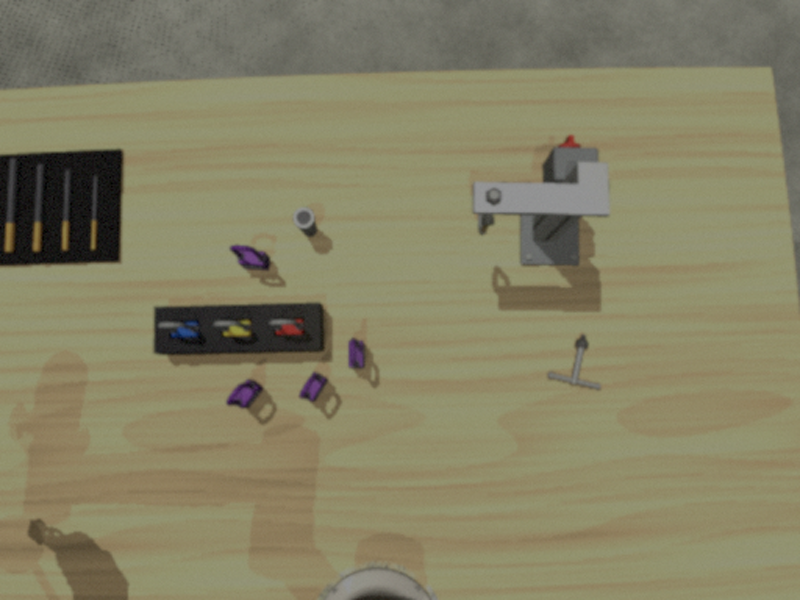

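```bash
python3 -c "
import cv2,numpy as np
t=cv2.imread('pics/top0.png');s=cv2.imread('pics/scene0.png')
def c(a,x,y,w,h,k=4):return cv2.resize(a[y:y+h,x:x+w],None,fx=k,fy=k,interpolation=cv2.INTER_CUBIC)
o=np.vstack([np.hstack([c(t,92,187,120,75),c(s,285,205,75,75)]),np.hstack([c(t,298,98,100,75),c(s,150,125,95,75)])])
cv2.imwrite('pics/c1.png',o);print(o.shape)"
```

```text
(600, 780, 3)
```

View pics/c1.png

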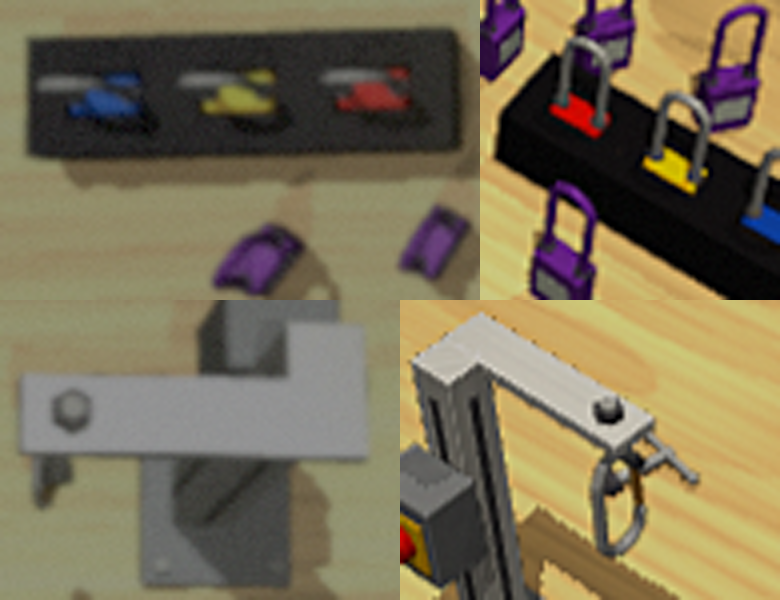

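```bash
cat > m.py <<'E'
from h import *
import pickle
t=pickle.load(open("top.pkl","rb"));s=pickle.load(open("scene.pkl","rb"))
T=lambda x,y:(x/4+92-.4,y/4+187-.4)
A=lambda x,y:(x/4+298-.4,(y-300)/4+98-.4)
S=lambda x,y:((x-480)/4+285-.4,y/4+205-.4)
H=lambda x,y:((x-400)/4+150-.4,(y-300)/4+125-.4)
print("tray top L-up, L-low, R-up, R-low(z64)")
for q in [(28,38),(28,155),(457,30),(457,148)]: print(np.round(at_z(t,*T(*q),64)))
print("arm");
for q in [(20,375),(22,452),(368,322),(368,458),(290,322)]: print(q,np.round(at_z(t,*A(*q),330)))
print("bolt",np.round(at_z(t,*A(72,410),338)),"foot",np.round(at_z(t,*A(142,585),10)),np.round(at_z(t,*A(290,585),10)))
print("bolt scene",np.round(at_z(s,*H(608,408),338)),"tri",np.round(tri([(t,*A(72,410)),(s,*H(608,408))])))
print("arm sc", [np.round(at_z(s,*H(*q),330)) for q in [(653,422),(612,447),(480,315),(413,360)]])
print("hook bottom scene",np.round(at_z(s,*H(613,551),196)))
print("red top centre",np.round(at_z(t,*T(374,96),64)),np.round(at_z(s,*S(580,115),64)))
print("crown",np.round(at_z(s,*S(590,42),204)),np.round(at_z(t,*T(352,76),204)))
print("scene tray corners",[np.round(at_z(s,*S(*q),64)) for q in [(558,54),(497,122)]])
E
python3 m.py
```

```text
tray top L-up, L-low, R-up, R-low(z64)
[531. 344.  64.]
[457. 343.  64.]
[528.  71.  64.]
[454.  73.  64.]
arm
(20, 375) [ 647. -149.  330.]
(22, 452) [ 608. -148.  330.]
(368, 322) [ 670. -327.  330.]
(368, 458) [ 600. -321.  330.]
(290, 322) [ 671. -287.  330.]
bolt [ 626. -173.  338.] foot [ 592. -261.   10.] [ 589. -360.   10.]
bolt scene [ 629. -172.  338.] tri [ 627. -173.  336.]
arm sc [array([ 614., -144.,  330.]), array([ 650., -150.,  330.]), array([ 604., -318.,  330.]), array([ 669., -322.,  330.])]
hook bottom scene [ 637. -175.  196.]
red top centre [488. 124.  64.] [497. 128.  64.]
crown [535. 147. 204.] [488. 117. 204.]
scene tray corners [array([457.,  82.,  64.]), array([542.,  81.,  64.])]
```

```bash
cat >> h.py <<'E'
def rot(x,z):
    x=np.array(x,float);z=np.array(z,float);z/=np.linalg.norm(z);x-=z*(x@z);x/=np.linalg.norm(x)
    return R.from_matrix(np.c_[x,np.cross(z,x),z])
def go(pos,Rt):
    s=read_state();R0=R.from_quat(s["ee_rot"])
    print("turn",np.round((R0.inv()*Rt).as_rotvec(),3),"shift",np.round(R0.inv().apply(np.array(pos)-s["position"]),1))
E
python3 - <<'E'
from h import *
import pickle,bench
print([d for d in dir(bench) if d[0]!='_'])
go([491,122,270],rot([0,-1,0],[0,0,-1]))
t=pickle.load(open("top.pkl","rb"));s=pickle.load(open("scene.pkl","rb"))
for n,q,z in [("sleeve",(306,216),94),("p1",(250,257),30),("p2",(357,353),30),("p3",(314,387),30),("p4",(245,394),30),("key",(575,372),5)]:
    print(n,np.round(at_z(t,q[0]*.64,q[1]*.64,z)))
S=lambda x,y:((x-480)/4+285-.4,y/4+205-.4)
T=lambda x,y:(x/4+92-.4,y/4+187-.4)
print("crown",np.round(at_z(s,*S(590,42),150)),np.round(at_z(t,*T(352,76),148)))
E
```

```text
['IKError', 'get_image', 'job_done', 'read_state']
turn [ 1.000e-03 -1.000e-03  1.197e+00] shift [412.6 331.7 -24.9]
sleeve [665.  91.  94.]
p1 [614. 193.  30.]
p2 [448.  18.  30.]
p3 [395.  89.  30.]
p4 [387. 203.  30.]
key [ 407. -345.    5.]
crown [495. 127. 150.] [493. 125. 148.]
```

Candidates for the red padlock (scene 800x600 view):
- Purple look-alikes: (453,325), (496,320), (544,345) and (478,420).
- Tray, yellow and blue: (521,375) and (562,400).
- Tray, red: (485,355). This is the one I choose. The crop shows a red body sunk flush at (580,115), and both cameras put its crown at about (493,125,148).

>>> carry_out(motion=[[0, 0, 0.18, 60, 48, -5, 0.4], [0, 0, 0.36, 118, 95, -10, 0.4], [0, 0, 0.54, 177, 142, -15, 0.4], [0, 0, 0.72, 236, 190, -20, 0.4], [0, 0, 0.9, 295, 237, -25, 0.4]])

```text
clock: 0.78
position: [383.6, 309.3, 266.0]
ee_rot: [0.802, -0.597, 0.0, -0.0]
contact_force: [-0.6, 0.3, -0.8]
gripper_width: 59.9
grasp_force: 0.0
```

```bash
python3 - <<'E'
from h import *
print(read_state()["position"]);go([491,122,270],rot([0,-1,0],[0,0,-1]))
E
```

```text
[383.62003808 309.31144478 266.0127874 ]
turn [-0.     0.     0.292] shift [210.3 -49.   -4. ]
```

>>> carry_out(motion=[[0, 0, 0.15, 55, -12, 0, 0.4], [0, 0, 0.29, 110, -25, -2, 0.4], [0, 0, 0.29, 160, -37, -4, 0.4], [0, 0, 0.29, 210, -49, -4, 0.4], [0, 0, 0.29, 210, -49, -4, 0.4]])

```text
clock: 1.4
position: [492.3, 122.1, 269.4]
ee_rot: [0.708, -0.706, -0.0, 0.0]
contact_force: [0.2, 0.4, -0.5]
gripper_width: 60.0
grasp_force: 0.0
```

```bash
python3 - <<'E'
from h import *
import pickle
s=read_state();print(s["position"],s["joints"].round(3));go([491,122,270],rot([0,-1,0],[0,0,-1]))
im=get_image("wrist");pickle.dump(im,open("w1.pkl","wb"));cv2.imwrite("pics/w1.png",cv2.resize(im["color"],(800,600),interpolation=cv2.INTER_CUBIC))
E
```

```text
[492.26460431 122.14141399 269.4359282 ] [ 0.564  0.166 -0.235  0.    -1.171 -0.562]
turn [ 0.001 -0.001  0.002] shift [ 0.1  1.3 -0.6]
```

View pics/w1.png

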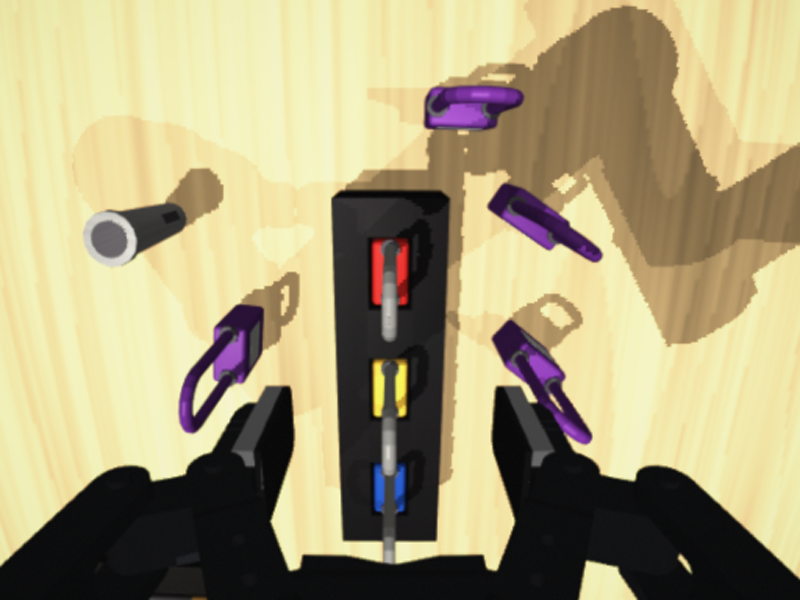

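```bash
python3 - <<'E'
from h import *
import pickle
w=pickle.load(open("w1.pkl","rb"));k=.64
for n,q,z in [("red TL",(372,238),64),("TR",(408,238),64),("BL",(372,305),64),("BR",(410,307),64),("tray TL",(333,200),64),("tray TR",(449,200),64),("tray BL",(344,540),64),("tray BR",(436,540),64)]:
    print(n,np.round(at_z(w,q[0]*k,q[1]*k,z),1))
print(np.round(w["position"]))
for n,P in [("crown",(491.5,122,146)),("crowntop",(491.5,122,150)),("leg top N",(491.5,105,129)),("legfar",(491.5,139,129)),("tcp",(492.3,122.1,269))]: print(n,np.array(proj(w,P))/k)
E
```

```text
red TL [505.3 103.3  64. ]
TR [482.  103.2  64. ]
BL [505.7 148.6  64. ]
BR [480.2 150.   64. ]
tray TL [529.9  78.9  64. ]
tray TR [456.2  78.8  64. ]
tray BL [530.3 345.4  64. ]
tray BR [456.6 345.2  64. ]
[493.  46. 396.]
crown [393.68420487 302.40162701]
crowntop [393.71042751 304.72427052]
leg top N [393.68087598 262.22256173]
legfar [393.48344422 323.18055986]
tcp [392.25341241 429.79744341]
```

>>> carry_out(motion=[[0, 0, 0, -4, -1.2, 30, 0.1], [0, 0, 0, -4, -1.2, 70, 0.1], [0, 0, 0, -4, -1.2, 110, 0.1], [0, 0, 0, -4, -1.2, 136, 0.1], [0, 0, 0, -4, -1.2, 136, 0.1]])

```text
clock: 2.08
position: [490.9, 129.1, 132.1]
ee_rot: [0.71, -0.704, -0.001, 0.002]
contact_force: [-0.2, -0.2, 0.7]
gripper_width: 47.2
grasp_force: 0.0
```

```bash
python3 - <<'E'
from h import *
import pickle
go([493.5,126,133],rot([0,-1,0],[0,0,-1]))
im=get_image("wrist");pickle.dump(im,open("w2.pkl","wb"));cv2.imwrite("pics/w2.png",cv2.resize(im["color"][100:340,100:412],(780,600),interpolation=cv2.INTER_CUBIC))
E
```

```text
turn [ 0.005 -0.003  0.009] shift [ 3.1 -2.6 -0.9]
```

View pics/w2.png

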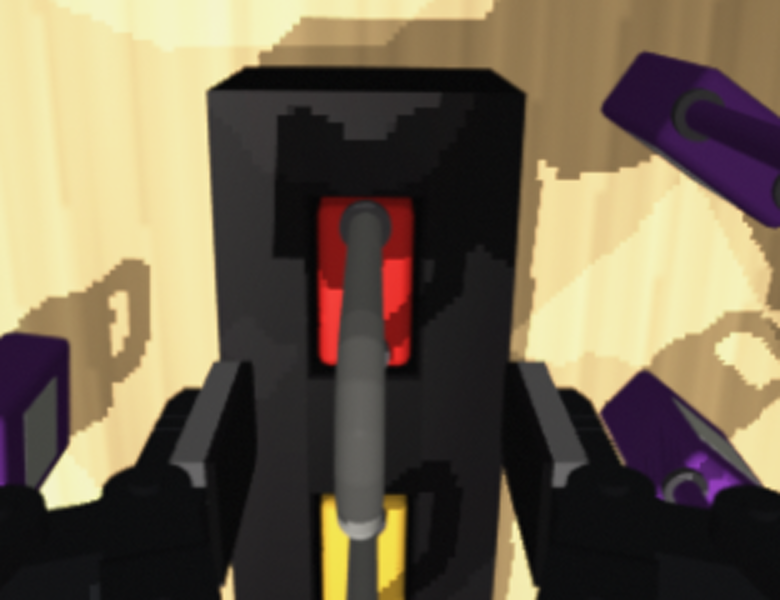

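>>> carry_out(motion=[[0.005, -0.003, 0.009, 3, -3, -1, 0.1], [0.005, -0.003, 0.009, 3, -3, -1, 0.1]])

```text
clock: 2.38
position: [496.4, 126.2, 136.4]
ee_rot: [-0.706, 0.708, -0.001, 0.004]
contact_force: [-1.0, 0.5, -1.1]
gripper_width: 46.9
grasp_force: 0.0
```

```bash
python3 - <<'E'
from h import *
go([494,126,133],rot([0,-1,0],[0,0,-1]))
E
```

```text
turn [-0.008  0.005 -0.002] shift [0.2 2.5 3.4]
```

>>> carry_out(motion=[[0, 0, 0, 0, 0, 0, 0.1], [0, 0, 0, 0, 0, 0, 0.1]])

```text
clock: 2.62
position: [495.7, 125.8, 135.3]
ee_rot: [-0.706, 0.708, -0.001, 0.003]
contact_force: [-0.3, 0.0, 0.8]
gripper_width: 46.8
grasp_force: 0.0
```

```bash
python3 - <<'E'
from h import *
s=read_state();print(s["joint_vel"].round(3),s["position"],R.from_quat(s["ee_rot"]).as_matrix().round(3).tolist());go([494,126,133],rot([0,-1,0],[0,0,-1]))
E
```

```text
[ 0.002  0.005 -0.002  0.     0.001 -0.001] [495.73689369 125.78246437 135.28259943] [[-0.002, -1.0, 0.006], [-1.0, 0.002, 0.003], [-0.003, -0.006, -1.0]]
turn [-0.006  0.003 -0.002] shift [-0.2  1.8  2.3]
```

>>> carry_out(motion=[[-0.006, 0.003, -0.002, 0, 1.8, 2, 0.1], [-0.006, 0.003, -0.002, 0, 1.8, 2, 0.1], [-0.006, 0.003, -0.002, 0, 1.8, 2, -1], [-0.006, 0.003, -0.002, 0, 1.8, 2, -1], [-0.006, 0.003, -0.002, 0, 1.8, 2, -1]])

```text
clock: 3.25
position: [494.0, 125.8, 133.0]
ee_rot: [0.707, -0.707, -0.0, 0.0]
contact_force: [0.8, -0.9, -0.2]
gripper_width: 6.2
grasp_force: 58.4
```

>>> carry_out(motion=[[0, 0, 0, 0, 0, 0, -1], [0, 0, 0, 0, 0, 0, -1]])

```text
clock: 3.5
position: [494.0, 125.8, 133.0]
ee_rot: [0.707, -0.707, -0.0, 0.0]
contact_force: [0.7, -0.8, 0.6]
gripper_width: 6.3
grasp_force: 58.4
```

>>> carry_out(motion=[[0, 0, 0, 0, 0, -10, -1], [0, 0, 0, 0, 0, -30, -1], [0, 0, 0, 0, 0, -55, -1], [0, 0, 0, 0, 0, -80, -1], [0, 0, 0, 0, 0, -90, -1]])

```text
clock: 4.12
position: [494.1, 126.0, 224.3]
ee_rot: [-0.707, 0.707, 0.0, 0.001]
contact_force: [0.1, 0.1, -3.5]
gripper_width: 6.5
grasp_force: 58.5
```

>>> carry_out(motion=[[0, 0, 0, 20, -5, -2, -1], [0, 0, 0.01, 60, -25, -2, -1], [0, 0, 0.02, 105, -45, 0, -1], [0, 0, 0.04, 150, -52, 0, -1], [0, 0, 0.05, 190, -55, 0, -1]])

```text
clock: 4.75
position: [548.4, -65.7, 221.6]
ee_rot: [-0.689, 0.725, 0.001, -0.001]
contact_force: [0.2, -0.4, -2.2]
gripper_width: 6.7
grasp_force: 58.5
```

```bash
python3 - <<'E'
from h import *
s=read_state();print(s["gripper_width"],s["contact_force"],s["joints"].round(3))
go([550,-90,129],rot([-np.sin(.05),-1,0],[0,0,-1]))
E
```

```text
6.738056118148428 [ 0.17938625 -0.43328861 -2.24396901] [ 1.740e-01  2.820e-01 -2.060e-01 -1.000e-03 -1.086e+00 -2.250e-01]
turn [ 0.004 -0.    -0.001] shift [24.1 -3.1 92.6]
```

>>> carry_out(motion=[[0, 0, 0, 24, -3, 10, -1], [0, 0, 0, 24, -3, 40, -1], [0, 0, 0, 24, -3, 70, -1], [0, 0, 0, 24, -3, 88, -1], [0, 0, 0, 24, -3, 88, -1]])

```text
clock: 5.38
position: [548.9, -88.4, 132.6]
ee_rot: [-0.689, 0.725, 0.002, -0.003]
contact_force: [-0.0, -0.2, -3.0]
gripper_width: 6.3
grasp_force: 58.6
```

>>> carry_out(motion=[[0, 0, 0, 0, 0, 0, -1]])

```text
clock: 5.5
position: [551.1, -88.3, 135.3]
ee_rot: [-0.689, 0.724, 0.0, -0.0]
contact_force: [0.5, 0.3, -2.2]
gripper_width: 6.4
grasp_force: 58.6
```

```bash
python3 - <<'E'
from h import *
import pickle
s=read_state();print(s["contact_force"])
go([550,-90,127],rot([-np.sin(.05),-1,0],[0,0,-1]))
E
```

```text
[ 0.50492155  0.26105179 -2.22220196]
turn [ 0. -0.  0.] shift [1.8 1.  8.3]
```

>>> carry_out(motion=[[0, 0, 0, 1, 0, 4, -1], [0, 0, 0, 1, 0, 6, -1], [0, 0, 0, 1, 0, 7, -1], [0, 0, 0, 1, 0, 7.5, -1], [0, 0, 0, 1, 0, 7.5, -1]])

```text
clock: 6.12
position: [550.6, -89.3, 127.4]
ee_rot: [-0.689, 0.725, 0.0, -0.0]
contact_force: [0.2, -0.5, -1.9]
gripper_width: 6.4
grasp_force: 58.6
```

>>> carry_out(motion=[[0, 0, 0, 0, 0, 0.5, -1], [0, 0, 0, 0, 0, 1, -1], [0, 0, 0, 0, 0, 1, -1]])

```text
clock: 6.5
position: [551.1, -89.4, 127.0]
ee_rot: [-0.689, 0.724, -0.0, 0.0]
contact_force: [-0.2, 0.2, 0.8]
gripper_width: 6.4
grasp_force: 59.0
```

>>> carry_out(motion=[[0, 0, 0, 0, 0, 0, -0.3], [0, 0, 0, 0, 0, 0, -0.1], [0, 0, 0, 0, 0, 0, 0], [0, 0, 0, 0, 0, -10, 0], [0, 0, 0, 0, 0, -40, 0]])

```text
clock: 7.12
position: [549.7, -89.4, 165.8]
ee_rot: [-0.689, 0.725, 0.002, -0.002]
contact_force: [-1.0, -0.3, 1.3]
gripper_width: 42.9
grasp_force: 0.0
```

>>> carry_out(motion=[[0, 0, 0, 0, 30, -20, 0], [0, 0, 0, 0, 75, -35, 0], [0, 0, 0, 0, 120, -35, 0.2], [0, 0, 0, 0, 150, -35, 0.4], [0, 0, 0, 0, 150, -35, 0.4]])

```text
clock: 7.75
position: [399.3, -81.9, 202.6]
ee_rot: [-0.689, 0.724, -0.0, 0.0]
contact_force: [0.8, -1.0, 0.8]
gripper_width: 59.9
grasp_force: 0.0
```

```bash
python3 - <<'E'
from h import *
import pickle
s=read_state();print(s["position"],s["joints"].round(3))
for n in ["scene","top"]:
    im=get_image(n);pickle.dump(im,open(n+"2.pkl","wb"))
    cv2.imwrite(f"pics/{n}2.png",im["color"])
s=cv2.imread("pics/scene2.png");t=cv2.imread("pics/top2.png")
im=pickle.load(open("scene2.pkl","rb"));print(proj(im,[550,-90,70]));im=pickle.load(open("top2.pkl","rb"));print(proj(im,[550,-90,70]))
E
```

```text
[399.26277908 -81.89383316 202.5522629 ] [ 0.2    0.048 -0.553 -0.    -0.969 -0.25 ]
(np.float64(243.60727199895695), np.float64(209.83160841433488))
(np.float64(269.8806668721085), np.float64(183.24300191898638))
```

```bash
python3 - <<'E'
import cv2,numpy as np
s=cv2.imread("pics/scene2.png");t=cv2.imread("pics/top2.png")
f=lambda a:cv2.resize(a,None,fx=6,fy=6,interpolation=cv2.INTER_CUBIC)
cv2.imwrite("pics/c2.png",np.hstack([f(s[145:245,193:269]),f(t[110:210,255:312])]))
E
```

```text
(no output)
```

View pics/c2.png

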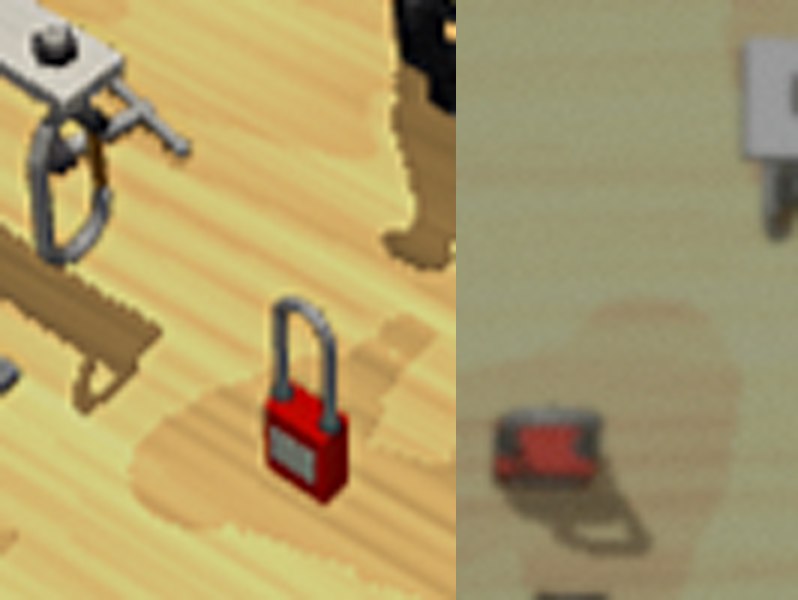

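```bash
python3 - <<'E'
import numpy as np
D=[(.3854,.0069,228.03,581.46,244.45),(.166,-.235,492.26,122.14,269.44),(.282,-.206,548.4,-65.7,221.6),(.048,-.553,399.26,-81.89,202.55)]
A=[];b=[]
for j2,j3,x,y,z in D:
    q=j2-j3;rho=np.sqrt(x*x+y*y-160**2)
    A.append([1,0,np.sin(j2),np.cos(q)]);b.append(rho)
    A.append([0,1,np.cos(j2),-np.sin(q)]);b.append(z)
A=np.array(A);b=np.array(b)
s,r,_,sv=np.linalg.lstsq(A,b,rcond=None);print("a,h-Lt,L1,L2",s.round(1),(A@s-b).round(1),sv.round(2))
E
```

```text
a,h-Lt,L1,L2 [-5.000e-01 -1.212e+02  5.630e+02  4.221e+02] [-0.3  0.1 -0.1 -0.1  0.4  0.1 -0.1 -0.1] [2.99 2.65 0.19 0.11]
```

```bash
python3 - <<'E'
from h import *
go([551,-89.4,200],rot([-np.sin(.05),-1,0],[0,0,-1]))
import pickle
im=pickle.load(open("top2.pkl","rb"));u=lambda x,y:(255+(x-456)/6-.4,110+y/6-.4)
for q in [(497,478),(598,472),(547,418)]: print(at_z(im,*u(*q),58).round(1))
s=pickle.load(open("scene2.pkl","rb"));v=lambda x,y:(193+x/6-.4,145+y/6-.4)
print("lock crown",tri([(s,*v(303,308)),(im,*u(547,416))]).round(1))
print("hook bottom outer",at_z(s,*v(62,263),191).round(1))
E
```

```text
turn [-0.002  0.     0.   ] shift [   0.2 -149.6    2.7]
[537.  -68.7  58. ]
[ 538.2 -111.2   58. ]
[561.8 -90.6  58. ]
lock crown [551.3 -88.1 139.5]
hook bottom outer [ 636.5 -175.   191. ]
```

>>> carry_out(motion=[[0, 0, 0, 0, -40, 0, 0.2], [0, 0, 0, 0, -90, 0, 0.1], [0, 0, 0, 0, -130, 0, 0.1], [0, 0, 0, 0, -151, 0, 0.1], [0, 0, 0, 0, -151, 0, 0.1]])

```text
clock: 8.48
position: [553.7, -89.5, 200.2]
ee_rot: [-0.689, 0.725, 0.001, -0.001]
contact_force: [-1.2, -0.3, -0.1]
gripper_width: 47.1
grasp_force: 0.0
```

>>> carry_out(motion=[[0, 0, 0, 0, 0, 20, 0], [0, 0, 0, 0, 0, 50, 0], [0, 0, 0, 0, 0, 74, 0], [0, 0, 0, 0, 0, 74, 0], [0, 0, 0, 0, 0, 74, 0]])

```text
clock: 9.1
position: [552.2, -89.4, 128.4]
ee_rot: [-0.689, 0.724, -0.0, 0.0]
contact_force: [-0.3, 0.1, 0.5]
gripper_width: 42.6
grasp_force: 0.0
```

>>> carry_out(motion=[[0, 0, 0, 0, 1, 0, -0.3], [0, 0, 0, 0, 1, 0, -1], [0, 0, 0, 0, 1, 0, -1], [0, 0, 0, 0, 1, 0, -1], [0, 0, 0, 0, 1, 0, -1]])

```text
clock: 9.72
position: [551.3, -89.3, 128.2]
ee_rot: [-0.689, 0.724, -0.0, 0.0]
contact_force: [1.0, 0.7, 5.5]
gripper_width: 6.3
grasp_force: 58.9
```

>>> carry_out(motion=[[0, 0, 0, 0, 0, -8, -1], [0, 0, 0, 0, 4, -16, -1], [0, 0, 0, 25, 8, -16, -1], [0, 0, 0, 55, 11, -16, -1], [0, 0, 0, 80, 15, -16, -1]])

```text
clock: 10.35
position: [530.7, -169.2, 143.1]
ee_rot: [-0.689, 0.725, 0.001, -0.001]
contact_force: [0.7, -0.4, -3.2]
gripper_width: 6.4
grasp_force: 58.5
```

>>> carry_out(motion=[[0, 0, 0, 0, 0, 0, -1], [0, 0, 0, 0, 0, 4, -1], [0, 0, 0, 0, 0, 8, -1], [0, 0, 0, 0, 0, 11, -1], [0, 0, 0, 0, 0, 11, -1]])

```text
clock: 10.98
position: [531.4, -168.1, 131.9]
ee_rot: [-0.689, 0.724, 0.001, -0.001]
contact_force: [0.1, -0.2, -4.0]
gripper_width: 6.4
grasp_force: 58.5
```

>>> carry_out(motion=[[0, 0, 0, 0, -8, 0, -1], [0, 0, 0, 0, -8, 0, -1], [0, 0, 0, 0, -8, 2, -1], [0, 0, 0, 0, -8, 3, -1], [0, 0, 0, 0, -8, 3.5, -1]])

```text
clock: 11.6
position: [539.4, -168.9, 128.7]
ee_rot: [-0.689, 0.725, 0.0, -0.0]
contact_force: [-0.2, -0.5, -3.1]
gripper_width: 6.4
grasp_force: 58.5
```

>>> carry_out(motion=[[0, 0, 0, 0, 0, 0.5, -1], [0, 0, 0, 0, 0, 1, -1], [0, 0, 0, 0, 0, 1, -1]])

```text
clock: 11.98
position: [539.9, -169.0, 128.3]
ee_rot: [-0.689, 0.724, -0.0, -0.0]
contact_force: [-0.7, -0.6, -1.4]
gripper_width: 6.4
grasp_force: 58.8
```

>>> carry_out(motion=[[0, 0, 0, 0, 0, 0.3, -0.3], [0, 0, 0, 0, 0, 0.3, -0.1], [0, 0, 0, 0, 0, 0.3, 0], [0, 0, 0, 0, 0, -10, 0], [0, 0, 0, 0, 0, -40, 0]])

```text
clock: 12.6
position: [537.2, -168.7, 166.1]
ee_rot: [-0.689, 0.725, 0.003, -0.003]
contact_force: [-2.0, -0.4, -0.2]
gripper_width: 42.3
grasp_force: 0.0
```

>>> carry_out(motion=[[0, 0, 0, -10, 0, -30, 0], [0, 0.1, 0, -40, 0, -40, 0], [0, 0.25, 0, -75, 0, -40, 0], [0, 0.42, 0, -100, 0, -40, 0], [0, 0.6, 0, -120, 0, -30, 0]])

```text
clock: 13.22
position: [547.0, -47.2, 199.8]
ee_rot: [-0.658, 0.692, -0.207, -0.213]
contact_force: [0.9, -1.7, -0.8]
gripper_width: 42.9
grasp_force: 0.0
```

```bash
python3 - <<'E'
from h import *
s=read_state();print(s["position"],s["joints"].round(3),s["contact_force"])
c,si=np.cos(np.pi/6),np.sin(np.pi/6)
dz=np.array([-.05*c,-c,-si]);Rt=rot([0,0,1],dz)
go([544,-77,82],Rt)
E
```

```text
[547.04292725 -47.21287655 199.78652192] [ 0.439  0.365 -0.477  0.596 -1.115 -0.862] [ 0.93940453 -1.65972544 -0.79506346]
turn [-0.005  0.444 -0.002] shift [-42.2   2.3 113.9]
```

>>> carry_out(motion=[[0, 0.15, 0, -10, 0, 10, 0], [0, 0.3, 0, -20, 1, 40, 0], [0, 0.44, 0, -42, 2, 80, 0], [0, 0.44, 0, -42, 2, 113, 0], [0, 0.44, 0, -42, 2, 113, 0]])

```text
clock: 13.85
position: [541.2, -79.0, 79.2]
ee_rot: [-0.598, 0.628, -0.341, -0.362]
contact_force: [0.1, -0.5, -0.0]
gripper_width: 42.6
grasp_force: 0.0
```

```bash
python3 - <<'E'
from h import *
import pickle
s=read_state();print(s["position"],s["joints"].round(3),s["contact_force"])
c,si=np.cos(np.pi/6),np.sin(np.pi/6)
Rt=rot([0,0,1],[-.05*c,-c,-si])
go([544,-77,82],Rt)
im=get_image("wrist");pickle.dump(im,open("w3.pkl","wb"));cv2.imwrite("pics/w3.png",cv2.resize(im["color"],(800,600),interpolation=cv2.INTER_CUBIC))
E
```

```text
[541.19565433 -79.01234074  79.22622177] [ 0.446  0.667 -0.681  0.973 -1.159 -1.351] [ 0.06448305 -0.47815399 -0.01315283]
turn [0.004 0.006 0.004] shift [ 1.3 -2.7 -3.3]
```

View pics/w3.png

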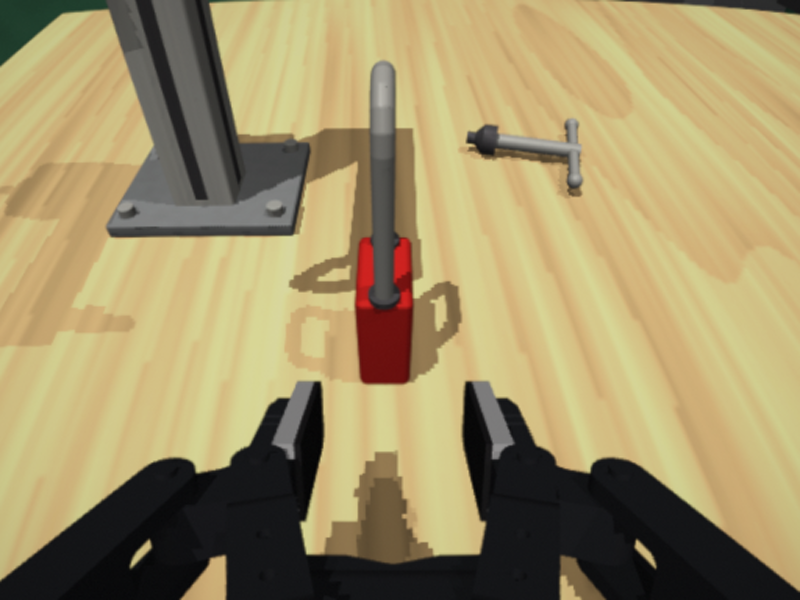

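```bash
python3 - <<'E'
from h import *
import pickle
w=pickle.load(open("w3.pkl","rb"));k=.64
P={n:at_z(w,q[0]*k,q[1]*k,z) for n,q,z in [("nr",(294,231),10),("nl",(110,230),10),("fr",(309,144),10),("baseL",(361,382),0),("baseR",(409,382),0),("topNL",(357,305),58),("topNR",(411,305),58)]}
for n in P: print(n,P[n].round(1))
d=P["nl"]-P["nr"];print("yaw x",np.arctan2(d[1],d[0]),np.hypot(*d[:2]));d=P["nr"]-P["fr"];print("yaw y",np.arctan2(-d[0],d[1]),np.hypot(*d[:2]))
c,s=np.cos(-.05),np.sin(-.05)
for n,l in [("nr",(-30,-90)),("nl",(90,-90)),("fr",(-30,-190))]: print("origin",(P[n][:2]-[c*l[0]-s*l[1],s*l[0]+c*l[1]]).round(1))
print("crown pix",np.array(proj(w,[540,-169,140]))/k)
c30,s30=np.cos(np.pi/6),.5
go([540.5,-163.3,32.5],rot([0,0,1],[-.05*c30,-c30,-s30]))
E
```

```text
nr [ 591.4 -251.    10. ]
nl [ 706.5 -258.9   10. ]
fr [ 588.7 -351.8   10. ]
baseL [ 552.5 -147.6    0. ]
baseR [ 529.5 -146.6   -0. ]
topNL [ 551.8 -144.7   58. ]
topNR [ 530.6 -143.7   58. ]
yaw x -0.06770371918202321 115.33205769629535
yaw y -0.027008741709985025 100.81403472503972
origin [ 625.9 -162.7]
origin [ 621.1 -164.5]
origin [ 628.2 -163.6]
crown pix [383.18743734  71.03071578]
turn [0.001 0.007 0.001] shift [ 1.4 -2.4 97.9]
```

>>> carry_out(motion=[[0, 0.006, 0, 1.4, -2.7, 20, 0], [0, 0.006, 0, 1.4, -2.7, 50, 0], [0, 0.006, 0, 1.4, -2.7, 80, 0], [0, 0.006, 0, 1.4, -2.7, 98, 0], [0, 0.006, 0, 1.4, -2.7, 98, 0]])

```text
clock: 14.52
position: [541.4, -163.8, 34.1]
ee_rot: [-0.596, 0.629, -0.345, -0.361]
contact_force: [0.3, -0.8, 0.4]
gripper_width: 42.3
grasp_force: 0.0
```

>>> carry_out(motion=[[0, 0, 0, 0, 0, 0, 0], [0, 0, 0, 0, 0, 0, 0]])

```text
clock: 14.78
position: [541.6, -162.1, 33.5]
ee_rot: [-0.597, 0.628, -0.345, -0.361]
contact_force: [-0.1, -0.1, -0.0]
gripper_width: 42.9
grasp_force: 0.0
```

```bash
python3 - <<'E'
from h import *
s=read_state();print(s["position"],s["contact_force"])
c30,s30=np.cos(np.pi/6),.5
go([540.5,-163.3,32.5],rot([0,0,1],[-.05*c30,-c30,-s30]))
E
```

```text
[ 541.58365948 -162.14846602   33.45665627] [-0.11412389 -0.06575164 -0.04768397]
turn [-0.002  0.002 -0.001] shift [-0.2  1.   1.5]
```

Good; close on the body.

>>> carry_out(motion=[[0, 0, 0, 0, 0.7, 1, -0.3], [0, 0, 0, 0, 0.7, 1, -0.5], [0, 0, 0, 0, 0.7, 1, -1], [0, 0, 0, 0, 0.7, 1, -1], [0, 0, 0, 0, 0.7, 1, -1]])

```text
clock: 15.4
position: [540.1, -163.9, 32.3]
ee_rot: [-0.597, 0.627, -0.344, -0.362]
contact_force: [-0.0, 3.5, 3.5]
gripper_width: 23.4
grasp_force: 59.2
```

```bash
python3 - <<'E'
from h import *
s=read_state();print(s["position"],s["contact_force"],s["gripper_width"],s["grasp_force"])
Rr=R.from_quat(s["ee_rot"]);print(Rr.as_matrix().round(3).tolist())
print("up",Rr.inv().apply([0,0,100]).round(1))
# target: lock pre-insertion: crown 60 mm to -x of seat, 30 above
E
```

```text
[ 540.08590096 -163.90327658   32.30321272] [-0.03235727  3.52389328  3.47460841] 23.42122105672114 59.163469076156616
[[-0.024, -0.999, -0.043], [-0.5, 0.049, -0.865], [0.866, 0.0, -0.501]]
up [ 86.6   0.  -50.1]
```

>>> carry_out(motion=[[0, 0, 0, 8.7, 0, -5, -1], [0, 0, 0, 26, -3, -15, -1], [0, 0, 0, 50, -10, -29, -1], [0, 0, 0, 72, -18, -42, -1], [0, 0, 0, 82, -22, -48, -1]])

```text
clock: 16.02
position: [561.9, -164.8, 127.6]
ee_rot: [-0.597, 0.628, -0.344, -0.361]
contact_force: [0.6, 0.5, -3.4]
gripper_width: 23.6
grasp_force: 58.8
```

>>> carry_out(motion=[[0, 0, 0, 0, 0, 0, -1], [0, 0, 0, 0, 0, 0, -1]])

```text
clock: 16.27
position: [560.9, -165.0, 125.8]
ee_rot: [-0.598, 0.627, -0.343, -0.363]
contact_force: [-0.2, -0.2, -3.9]
gripper_width: 23.3
grasp_force: 58.8
```

```bash
python3 - <<'E'
from h import *
import pickle
s=read_state();print(s["position"],s["contact_force"],s["gripper_width"],s["joints"].round(2))
im=get_image("wrist");pickle.dump(im,open("w4.pkl","wb"));cv2.imwrite("pics/w4.png",cv2.resize(im["color"],(800,600),interpolation=cv2.INTER_CUBIC))
for n in ["scene","top"]: pickle.dump(get_image(n),open(n+"4.pkl","wb"))
E
```

```text
[ 560.91986708 -165.04930255  125.82859144] [-0.2112999  -0.16470696 -3.89430168] 23.253656658418468 [ 0.26  0.59 -0.68  1.12 -1.16 -1.26]
```

View pics/w4.png

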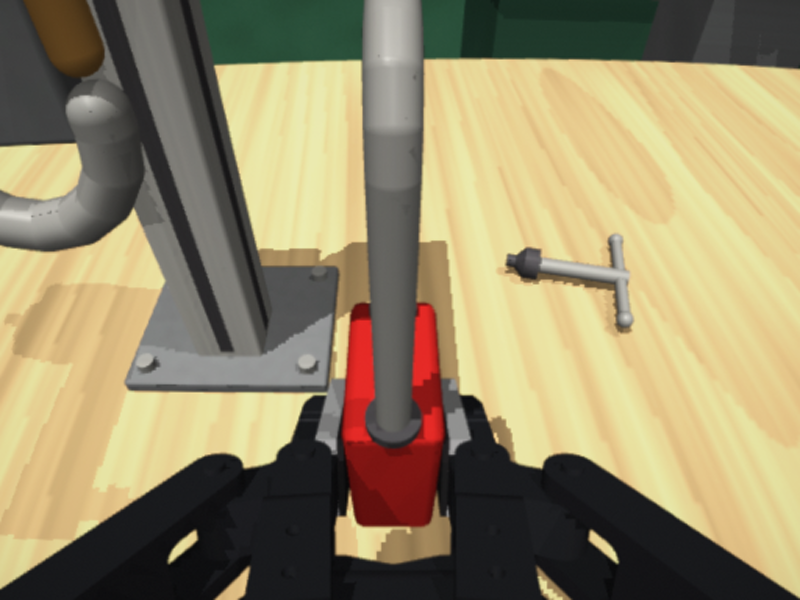

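```bash
python3 - <<'E'
from h import *
import pickle
w=pickle.load(open("w4.pkl","rb"));k=.64
print("cam",w["position"].round(1))
psi=-.048;C=R.from_euler('z',psi)
def P(seat,l): return np.array(proj(w,seat+C.apply(l)))/k
for seat in ([627,-173,205],[627,-165,205],[622,-173,205],[627,-173,210]):
    seat=np.array(seat,float)
    print(seat,"tip",P(seat,[-20,0,19]).round(),"nose@11",P(seat,[-20,0,11]).round(),"bowl45",P(seat,[-14.1,0,-3.1]).round(),"bottom",P(seat,[0,0,-9]).round(), "gate40",P(seat,[-19,0,40]).round(),"nose width",P(seat,[-25,0,11]).round()-P(seat,[-15,0,11]).round())
cr=lambda x,y:np.array(proj(w,[x,y,233.5]))/k
print("crown",cr(561,-169),"legtop near",np.array(proj(w,[562,-152,216]))/k, np.array(proj(w,[562,-152,151]))/k)
for n in ["scene4","top4"]:
    im=pickle.load(open(n+".pkl","rb"));print(n,np.round([proj(im,[627,-173,205]),proj(im,[561,-169,233.5])]).tolist())
E
```

```text
cam [565.1 -91.7 254.5]
[ 627. -173.  205.] tip [93. 66.] nose@11 [111. 114.] bowl45 [108. 187.] bottom [ 51. 214.] gate40 [ 34. -84.] nose width [58. -2.]
[ 627. -165.  205.] tip [73. 89.] nose@11 [ 94. 139.] bowl45 [ 93. 213.] bottom [ 34. 241.] gate40 [  4. -71.] nose width [62. -2.]
[ 622. -173.  205.] tip [124.  64.] nose@11 [141. 112.] bowl45 [135. 185.] bottom [ 76. 213.] gate40 [ 69. -89.] nose width [59. -2.]
[ 627. -173.  210.] tip [81. 34.] nose@11 [100.  85.] bowl45 [ 98. 163.] bottom [ 40. 193.] gate40 [  22. -125.] nose width [60. -3.]
crown [393.70485723  -7.81264077] legtop near [392.16557564 170.53207067] [391.328735   419.79872738]
scene4 [[205.0, 184.0], [220.0, 165.0]]
top4 [[308.0, 140.0], [309.0, 167.0]]
```

>>> carry_out(motion=[[0, 0, 0, -1.8, -10, 0.5, -1], [0, 0, 0, -2, -22, 0, -1], [0, 0, 0, -2.2, -32, -0.2, -1], [0, 0, 0, -2.4, -40, -0.4, -1], [0, 0, 0, -2.5, -48, -0.5, -1]])

```text
clock: 17.05
position: [609.2, -165.8, 124.6]
ee_rot: [-0.597, 0.628, -0.343, -0.363]
contact_force: [-4.0, 1.7, -2.2]
gripper_width: 23.1
grasp_force: 58.9
```

```bash
python3 - <<'E'
from h import *
s=read_state();print(s["position"],s["contact_force"],s["wrist_torque"].round(2),s["gripper_width"],R.from_quat(s["ee_rot"]).as_matrix()[:,2].round(3))
E
```

```text
[ 609.22737735 -165.83010564  124.58371938] [-3.95997996  1.69862662 -2.20704002] [ 2.47 -0.   -1.15] 23.07243688499125 [-0.046 -0.865 -0.501]
```

>>> carry_out(motion=[[0, 0, 0, 0, -5, 0, -1], [0, 0, 0, 0, -9, 0, -1], [0, 0, 0, 0, -12.5, 0, -1], [0, 0, 0, 0, -12.5, 0, -1]])

```text
clock: 17.55
position: [620.9, -166.9, 124.6]
ee_rot: [-0.596, 0.628, -0.343, -0.363]
contact_force: [-5.8, 0.1, -3.6]
gripper_width: 23.2
grasp_force: 58.9
```

```bash
python3 - <<'E'
from h import *
import pickle
s=read_state();print(s["position"],s["contact_force"],s["gripper_width"])
f=lambda a,k:cv2.resize(a,None,fx=k,fy=k,interpolation=cv2.INTER_CUBIC)
w=get_image("wrist");c=get_image("scene")
pickle.dump(w,open("w5.pkl","wb"));pickle.dump(c,open("s5.pkl","wb"))
a=cv2.resize(w["color"],(450,338));b=f(c["color"][140:220,175:245],5)
o=np.zeros((600,800,3),np.uint8);o[:338,:450]=a;o[:400,450:800]=b;cv2.imwrite("pics/c5.png",o)
E
```

```text
[ 620.91976988 -166.92954997  124.56506961] [-5.82255416  0.08731886 -3.5805591 ] 23.20250689251286
```

View pics/c5.png

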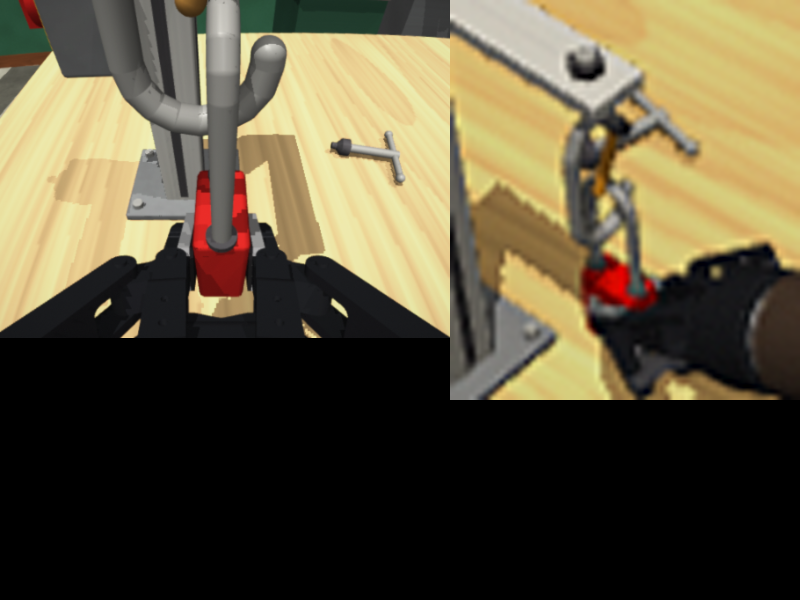

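>>> carry_out(motion=[[0, 0, 0, -4.3, -2.5, 2.5, -1], [0, 0, 0, -9.5, -4.5, 5.5, -1], [0, 0, 0, -15, -6.5, 8.7, -1], [0, 0, 0, -20.8, -7, 12, -1], [0, 0, 0, -20.8, -7, 12, -1]])

```text
clock: 18.27
position: [629.4, -166.3, 100.4]
ee_rot: [-0.598, 0.627, -0.344, -0.363]
contact_force: [-0.5, -0.6, -3.0]
gripper_width: 23.1
grasp_force: 59.2
```

>>> carry_out(motion=[[0, 0, 0, 0, 0, 0, -1], [0, 0, 0, 0, 0, 0, -1]])

```text
clock: 18.52
position: [629.5, -166.3, 101.3]
ee_rot: [-0.597, 0.628, -0.344, -0.362]
contact_force: [-0.1, -0.1, -3.2]
gripper_width: 23.3
grasp_force: 59.2
```

```bash
python3 - <<'E'
from h import *
import pickle
s=read_state();print(s["position"],s["contact_force"],s["gripper_width"])
f=lambda a,k:cv2.resize(a,None,fx=k,fy=k,interpolation=cv2.INTER_CUBIC)
w=get_image("wrist");c=get_image("scene")
pickle.dump(w,open("w6.pkl","wb"))
a=cv2.resize(w["color"],(450,338));b=f(c["color"][140:220,175:245],5)
o=np.zeros((400,800,3),np.uint8);o[:338,:450]=a;o[:400,450:800]=b;cv2.imwrite("pics/c6.png",o)
E
```

```text
[ 629.45887044 -166.31694023  101.28359521] [-0.13738021 -0.07560206 -3.23631655] 23.26057931246609
```

View pics/c6.png

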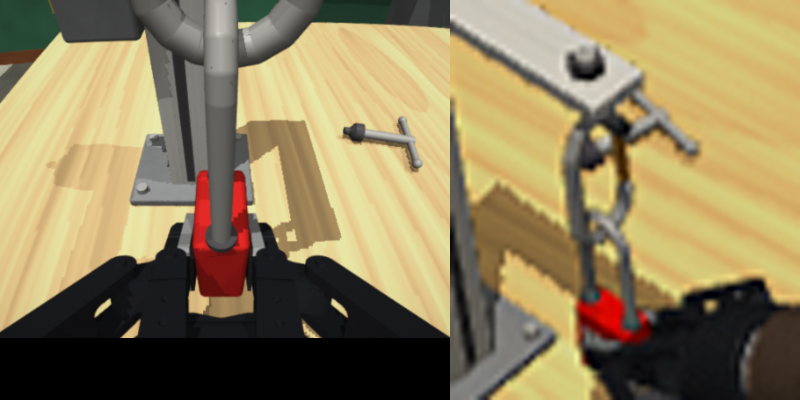

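>>> carry_out(motion=[[0, 0, 0, -1.7, 0, 1, -1], [0, 0, 0, -2.6, 0, 1.5, -1], [0, 0, 0, -3.2, 0, 1.8, -1], [0, 0, 0, -3.2, 0, 1.8, -1]])

```text
clock: 19.12
position: [629.3, -166.5, 97.8]
ee_rot: [-0.597, 0.628, -0.344, -0.362]
contact_force: [-0.4, -0.2, -1.1]
gripper_width: 23.5
grasp_force: 59.3
```

>>> carry_out(motion=[[0, 0, 0, -0.5, 0, 0.3, -1], [0, 0, 0, -0.9, 0, 0.5, -1], [0, 0, 0, -0.9, 0, 0.5, -1]])

```text
clock: 19.5
position: [629.5, -166.6, 97.5]
ee_rot: [-0.597, 0.628, -0.345, -0.363]
contact_force: [-0.4, -0.8, 4.2]
gripper_width: 23.2
grasp_force: 59.5
```

>>> carry_out(motion=[[0, 0, 0, 0.4, 0, -0.2, -0.4], [0, 0, 0, 0.4, 0, -0.2, -0.3], [0, 0, 0, 0.4, 0, -0.2, -0.15], [0, 0, 0, 0.4, 0, -0.2, 0], [0, 0, 0, 0.4, 0, -0.2, 0.1]])

```text
clock: 20.12
position: [629.3, -166.3, 96.6]
ee_rot: [-0.597, 0.627, -0.344, -0.362]
contact_force: [-1.2, 0.1, 0.4]
gripper_width: 47.0
grasp_force: 0.0
```

>>> carry_out(motion=[[0, 0, 0, 0, 0, 0, 0.2], [0, 0, 0, 0, 0, -15, 0.2], [0, 0, 0, 0, 0, -45, 0.2], [0, 0, 0, 0, 0, -80, 0.2], [0, 0, 0, 0, 0, -110, 0.2]])

```text
clock: 20.75
position: [634.5, -69.1, 153.0]
ee_rot: [-0.598, 0.627, -0.344, -0.361]
contact_force: [0.6, 0.1, 0.0]
gripper_width: 51.1
grasp_force: 0.0
```

>>> carry_out(motion=[[0, 0, 0, 0, 0, 0, 0.2], [0, 0, 0, 0, 0, 0, 0.2], [0, 0, 0, 0, 0, 0, 0.2], [0, 0, 0, 0, 0, 0, 0.2], [0, 0, 0, 0, 0, 0, 0.2]])

```text
clock: 21.38
position: [633.9, -71.9, 151.6]
ee_rot: [-0.597, 0.628, -0.344, -0.363]
contact_force: [0.1, -1.1, 0.5]
gripper_width: 51.0
grasp_force: 0.0
```

```bash
python3 - <<'E'
from h import *
s=read_state();print(s["position"],s["contact_force"],s["gripper_width"])
f=lambda a,k:cv2.resize(a,None,fx=k,fy=k,interpolation=cv2.INTER_CUBIC)
w=get_image("wrist");c=get_image("scene")
for _ in range(10): w2=get_image("wrist")
print("motion px diff",np.abs(w2["color"].astype(int)-w["color"]).max(2)[:, :].__gt__(40).sum())
a=cv2.resize(w2["color"],(450,338));b=f(c["color"][140:220,175:245],5)
o=np.zeros((600,800,3),np.uint8);o[:338,:450]=a;o[:400,450:800]=b;o[340:600,:346]=cv2.resize(c["color"],(346,260));cv2.imwrite("pics/c7.png",o)
E
```

```text
[633.9195754  -71.91342225 151.59380809] [ 0.14992676 -1.13606485  0.4506795 ] 51.04829118037872
motion px diff 372
```

View pics/c7.png

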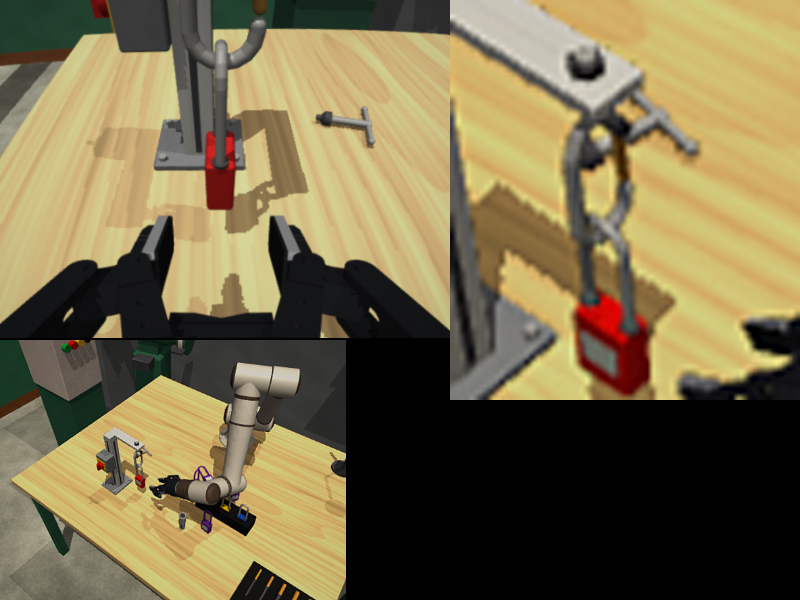

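```bash
python3 - <<'E'
from h import *
p=None
for i in range(30):
    w=get_image("wrist")["color"];m=(w[...,2].astype(int)-w[...,1]>80);m[:130]=0
    if i%3==0:
        y,x=np.nonzero(m[:,200:300]);print(round(x.mean(),2),round(y.mean(),2),end=" | ")
print(read_state()["clock"])
E
```

```text
49.32 197.92 | 49.29 197.95 | 49.32 198.0 | 49.33 197.98 | 49.29 198.02 | 49.32 197.96 | 49.31 197.96 | 49.3 197.95 | 49.31 197.98 | 49.3 197.97 | 23.475
```

The padlock hangs still in the hook, the gate is shut and the gripper is clear, so I am handing in.

```bash
python3 -c "
from bench import *
print(job_done())"
```

```text
the job is handed in; nothing more can be done
None
```

The red padlock was lifted from the tray, set down and released, then hung in the snap hook; it hangs still with the gate shut, the gripper is clear, I saw no bystander disturbed, and I handed the job in at 23.5 s.

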